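# Collect the dispensed cartons into the right order tote

## Robot

A 6-joint arm with a two-finger parallel gripper is mounted at the origin on the work surface. World frame = base frame: x ahead of the robot, y to its left, z up, the work surface at z = 0. Lengths are in m, angles in rad, forces in N, time in s.
With the tool pointing down it reaches from about 0.225 to 0.875 m from the base axis. Payload 3.4 kg.
Tool frame: the origin (TCP) lies at the very end of the fingers, on their centre line; the grasp point (between the pads) lies 19 mm behind it; z points along the fingers, y is the line along which they close (so a half turn about z gives the same grasp; the last joint's range is limited). The gripper opens to 85 mm and grips with 20 to 120 N. Pads are 22 mm wide; open, the fingers measure 114 mm over their backs; the gripper's body (76 mm by 85 mm) begins 54 mm behind the grasp point. The pads swing forward as they close: fully open they stand 13 mm farther back than shut.
Start: joints at [1.16, 0.276, 1.505, -0, 1.361, -0.121], TCP at [0.164, 0.551, 0.231] pointing down, gripper open.
Joint ranges: [-2.89, 2.89], [-0.75, 2.08], [0.22, 2.7], [-1.18, 4.32], [0.11, 2.71], [-2.7, 2.7]. Speed limits (rad/s): [2.57, 2.57, 3.14, 3.14, 3.14, 3.14].

## Interface

Orientations are given as a unit quaternion [w, x, y, z].
In Python, from rig import get_state, optics, sign_off gives the robot as it stands.
- The arm moves only by the tool send_rows, never from a script. Its argument "increments" is a list of rows, each an object with "gripper": the gripper's target within -1 to 1 (shut at 1, half-way at 0, fully open at -1); "linear": the shift along the world's x, y, z in m, a list of three; "delta_rot": the turn, a rotation vector about the world's x, y, z in rad, a list of three. In form: [{"gripper": gripper, "linear": [dx, dy, dz], "delta_rot": [rx, ry, rz]}, ...]. A call has 1 to 8 rows; each row is the pose to reach, as a shift and turn from the pose commanded when the call began; what a row does not reach only later rows make up. A row lasts 1/10 s, in which the tool goes at most 50 mm and 8.59 degrees, less where a joint would pass 70% of its speed; a pose out of reach is approached as far as the arm can. A call with a gripper value outside its range is refused whole. The fingers move at their own pace and stop on an object; "newtons" is the grip in N (left out, the last holds). Time passes only in rows, so rows that repeat a pose let the fingers close. It gives the time, the measured TCP pose, the force, the opening and the grip force at its end, in the units of the state.
- get_state(): the state, without advancing time (a new reading comes with each control period).
- optics.get_image(name): name is "side" or "top"; returns a dict with "pixels" (480x640x3 uint8, blue, green, red), "K" (3x3 intrinsics, pixels), "k1" (the pictures are not rectified: a ray, as slopes to the right and down, at radius r is drawn at 1 + k1 r^2 times it, then the intrinsics apply), "rvec" (rotation vector, rad) and "tvec" (3), from world to camera coordinates, as OpenCV has them. Camera axes: x right, y down, z forward; pixel columns grow to the right and rows downward; lengths in m; the calibration is good to about 2 mm. A picture is of the moment at which its call begins. There is no depth.
- sign_off(): hands the job in; it is judged then, once.
The state is a dict: "clock": time; "qpos": joint angles; "qd": joint speeds; "effort": joint torques, N m; "position": TCP position; "ee_rot": TCP orientation; "contact_force": force on the tool from outside, world axes, zero at the start; "moment": the same for the moment, N m; "width": finger opening in m; "gripper_force": force on a finger pad.
Only numpy, scipy, OpenCV 4.12 (cv2) and the standard library are available. Lean on these libraries where they do the work, as an engineer would, in place of code of your own. Each camera call takes 0.05 s, during which the arm holds its last target. There are 200 camera calls.

## Task

The dispenser has just dropped two medicine cartons into its sloping catch tray, and they belong to the order in the tote that already holds the slim bottle (the other tote, with the squat jar, is another patient's). Take both cartons out from under the dispenser's visor and set them down, without dropping them, in that tote, each lying flat on the tote's floor with the same face up as in the tray and not on top of anything. Leave the bottle and the jar standing in their totes, and the spare carton and the pen torch on the counter where they are.

Things in the scene. Friction and masses are not known exactly. Their poses are not given: they have to be found in the camera images.
- carton_a_mid (a point): centre of the wide medicine carton, a white box 110 long x 62 wide x 38 high (mm), 0.06 to 0.17 kg. Own x runs along its length (up the tray at the start), y across its width, z out of its top face (with the paper label). At the start it lies in the catch tray, on either side of it, its lower end against the lip.
- carton_b_mid (a point): centre of the narrow medicine carton, a white box 110 long x 46 wide x 40 high (mm), 0.06 to 0.17 kg; axes and start as for the wide one. The two lie side by side with at least 35 mm between them and at least 25 mm to the tray's side walls.
- dispenser: bench carton dispenser, fixed. Origin on the counter straight below point tray_lip; own x points level into the machine, y across the tray, z up. Machine body from x = 140 to 400 mm, 330 wide, 280 high; the magazine on top, from x = 210 to 360 mm, up to 450 mm high. Catch tray in front of it, visor above the tray.
- tray_lip (a point): point on the tray floor at the inside of the lip, mid-width, 35 mm above the counter; axes as the dispenser's. The steel tray floor rises from here at 35 degrees towards +x for 170 mm; 240 mm wide inside. The lip (low end) and the side walls stand 16 to 18 mm above the floor, square to it.
- visor_edge (a point): middle of the visor's front edge, underside, 205 mm above the counter; axes as the dispenser's. A fixed clear level plate, 4 mm thick, 248 wide, running 118 mm from here to the machine (+x), with side arms up to 235 mm high. It covers the cartons: they can be gripped only with the tool leaning, about square to the tray floor, and must be drawn out towards -x before rising.
- tote_a: one of two alike open grey totes, loose on the counter, 0.8 kg: outside 320 (own x) x 180 (own y) x 70 high (mm), walls and floor 5 thick. Origin: centre of its underside; z up. At the start it holds either the bottle or the jar, near its +x end; the rest is empty.
- tote_b: the other tote, the same in all respects.
- bottle_mid (a point): centre of the slim white medicine bottle with a neck, 44 diameter x 85 high (mm), standing in one of the totes with its axis about 105 to 120 mm from the tote's centre towards its +x end; z is its axis, up. It marks the tote that the cartons belong in. Not to be handled.
- jar_mid (a point): centre of the squat white jar, 60 diameter x 52 high (mm), standing likewise in the other tote; z is its axis, up. Not to be handled.
- old_carton_mid (a point): centre of a spare wide carton lying on the counter to the right of the totes, 110 x 62 x 38 mm; leave it.
- torch: pen torch, 135 long, 22 diameter (mm), lying on the counter along its own x; origin under its middle; leave it.

How it is judged:
By the outcome, as a careful person would: the job done as asked, in the order asked, and still so for the second after the job is handed in, with the robot touching nothing.
It also fails if it takes over 64 s, if anything falls off the work surface, if the arm or the gripper's body presses on something with over 40 N, if the wrist force passes 120 N, or if a joint passes its speed limit or range.

## Working session

There is one attempt and no reset: what is moved stays moved. The work goes in short steps, Python scripts to look and compute and a tool call to move; the robot and the scene stay as the last step left them, time stands still between calls to the robot, and variables do not carry over. Pictures are saved under pics/ and viewed, at most 10 in all, crops included, and the job is handed in when it is done.

Besides the shell and the picture viewer there is one more tool, called after ">>>" as name(argument=value, ...) on one line, values as JSON. send_rows: Moves the arm, as the interface text tells. Its arguments: {"type":"object","properties":{"increments":{"type":"array"},"newtons":{"type":"number"}},"required":["increments"]}

```bash
mkdir -p pics; cat > h.py <<'E'
import numpy as np, cv2
from scipy.spatial.transform import Rotation as R
def load(n):
    d=np.load(f'{n}.npz'); return {k:d[k] for k in d.files}
def ray(c,px):
    K=np.array(c['K']);k1=float(c['k1'])
    p=(np.array(px,float)-K[:2,2])/[K[0,0],K[1,1]]
    u=p.copy()
    for _ in range(30): u=p/(1+k1*(u@u))
    M=cv2.Rodrigues(np.array(c['rvec'],float))[0]
    return -M.T@np.array(c['tvec'],float).ravel(), M.T@np.array([u[0],u[1],1])
def onz(c,px,z):
    o,d=ray(c,px); return o+d*(z-o[2])/d[2]
def onplane(c,px,p0,n):
    o,d=ray(c,px); return o+d*((np.array(p0)-o)@n)/(d@n)
def proj(c,P):
    M=cv2.Rodrigues(np.array(c['rvec'],float))[0]
    q=M@np.array(P,float)+np.array(c['tvec'],float).ravel()
    u=q[:2]/q[2]; u=u*(1+float(c['k1'])*(u@u))
    K=np.array(c['K']); return u*[K[0,0],K[1,1]]+K[:2,2]
def tri(c1,p1,c2,p2):
    o1,d1=ray(c1,p1);o2,d2=ray(c2,p2)
    s=np.linalg.lstsq(np.c_[d1,-d2],o2-o1,rcond=None)[0]
    a,b=o1+s[0]*d1,o2+s[1]*d2
    return (a+b)/2,np.linalg.norm(a-b)
E
python3 - <<'E'
from rig import get_state,optics
import numpy as np,cv2
for n in('side','top'):
    c=optics.get_image(n); np.savez(n+'.npz',**c); cv2.imwrite(f'pics/{n}0.png',c['pixels'])
    M=cv2.Rodrigues(np.array(c['rvec'],float))[0]; print(n,-M.T@np.array(c['tvec']).ravel(),M[2])
print(get_state())
E
```

```text
side [ 0.87227659 -1.31298847  1.17045793] [-0.22155274  0.75159283 -0.62130717]
top [ 0.46208792 -0.10093175  1.27077495] [ 0.05399411 -0.01273237 -0.99846008]
{'clock': 0.1, 'qpos': array([ 1.15999265e+00,  2.76569800e-01,  1.50602367e+00, -2.91406867e-05,
        1.36067126e+00, -1.21012936e-01]), 'qd': array([ 0.00051978, -0.00031317, -0.00257799,  0.00050846, -0.00053376,
        0.00072069]), 'effort': array([ 3.74537398e-03, -4.17695582e+01, -2.46406692e+01,  1.70373614e-04,
        5.76220220e-03,  4.68399924e-05]), 'position': array([0.16414197, 0.55058735, 0.23049767]), 'ee_rot': array([-2.05952481e-04,  1.44385826e-01,  9.89521113e-01, -8.10399467e-04]), 'contact_force': array([ 0.44578456, -0.26784625,  1.24084666]), 'moment': array([0.00722914, 0.00812081, 0.00245721]), 'gripper_force': 0.0, 'width': 0.08542346727879892}
```

View pics/side0.png

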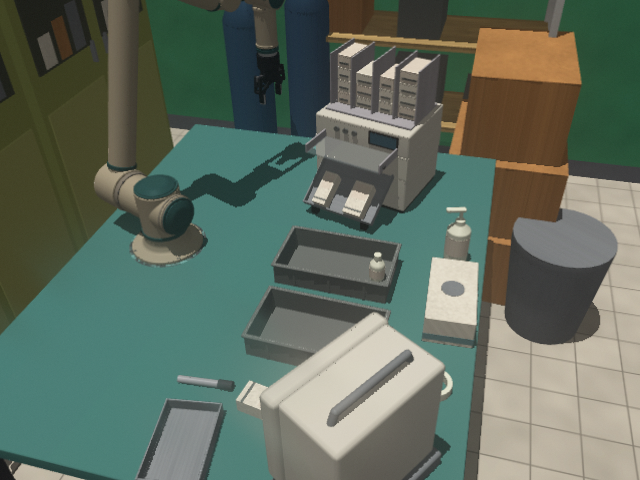

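View pics/top0.png

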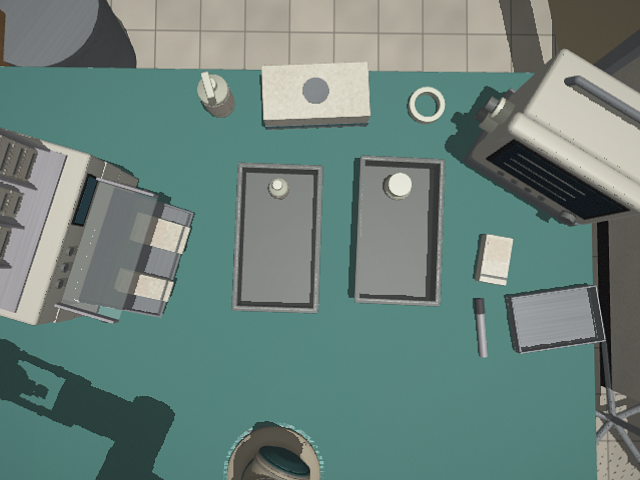

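The top view (up = +x, left = +y) shows the bottle in the left tote, with the bottle at (279,187) and the tote centred near (279,238). The jar is in the right tote at (398,184). The dispenser is on the left, and its cartons are at about (170,234) and (155,288). In the side view the cartons are at (325,190) and (358,203). I'll enlarge the dispenser next.

```bash
python3 - <<'E'
from h import *
s=load('side')['pixels'];t=load('top')['pixels']
a=cv2.resize(s[110:230,290:450],None,fx=5,fy=5,interpolation=cv2.INTER_CUBIC)
b=cv2.resize(t[160:340,50:210],None,fx=3.3,fy=3.3,interpolation=cv2.INTER_CUBIC)
cv2.imwrite('pics/sc.png',a);cv2.imwrite('pics/tc.png',b)
E
```

```text
(no output)
```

View pics/sc.png

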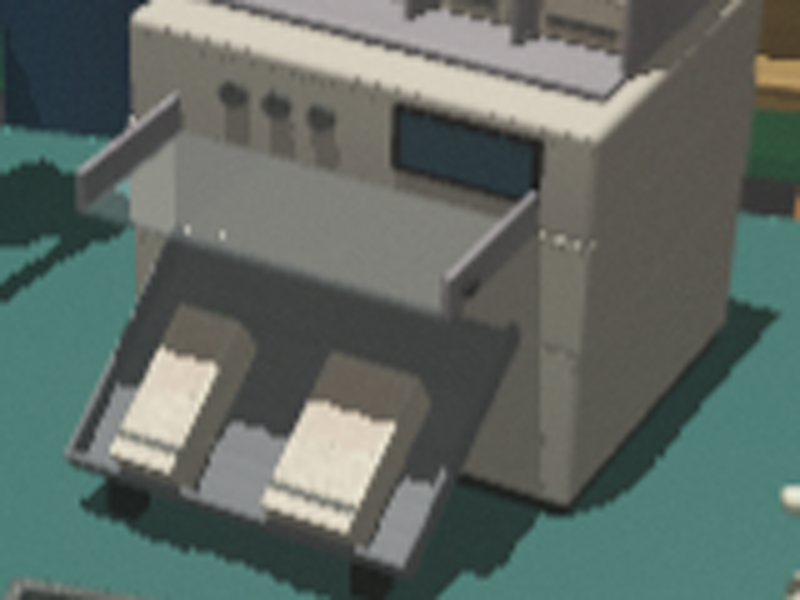

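View pics/tc.png

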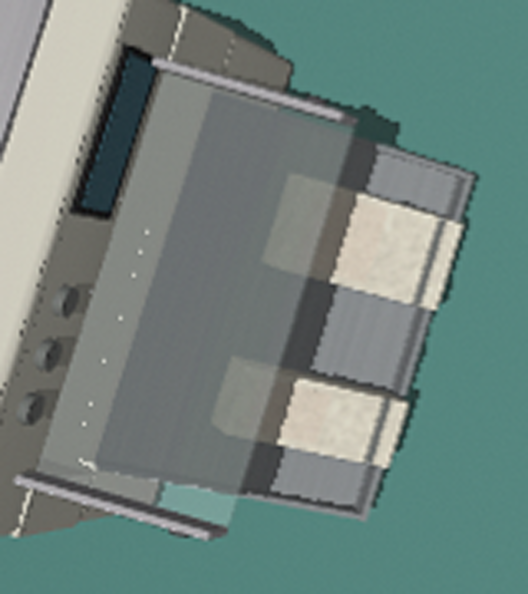

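The crops show the wide carton on the +x side of the tray and the narrow one on the -x side. Their lit lower halves lie in front of the visor edge. The lip's top corners in the top crop are (476,175) and (368,518), and the carton top-face corners are visible. Next I'll work out the dispenser frame and the carton poses.

```bash
cat > m.py <<'E'
from h import *
s=load('side');t=load('top')
S=lambda x,y:((x+.5)/5+290-.5,(y+.5)/5+110-.5)
T=lambda x,y:((x+.5)/3.3+50-.5,(y+.5)/3.3+160-.5)
np.set_printoptions(precision=4,suppress=True)
for n,a,b in [('lipL',S(72,458),T(368,518)),('lipR',S(402,568),T(476,175)),
  ('armLtop',S(80,178),T(213,537)),('armRtop',S(448,275),T(350,118)),
  ('wLo1',S(265,498),T(433,310)),('wLo2',S(350,532),T(463,222)),('nLo1',S(112,445),T(388,467)),('nLo2',S(172,472),T(410,400)),
  ('wUp1',S(333,353),T(262,262)),('nUp1',S(183,306),T(212,425))]:
    p,e=tri(s,a,t,b); print(n,p,round(e*1e3,1),'mm')
# dispenser frame from the lip top corners at known height
zl=.035+.017*np.cos(np.radians(35))
L=onz(t,T(368,518),zl);Rr=onz(t,T(476,175),zl)
vl,vr=onz(t,T(227,533),.209+.026),onz(t,T(352,121),.235)
print('lip',L,Rr,np.linalg.norm(L-Rr),'visor arms',vl,vr,np.linalg.norm(vl-vr))
print('yaws',[np.degrees(np.arctan2((a-b)[0],-(a-b)[1])) for a,b in((Rr,L),(vr,vl))])
E
python3 m.py
```

```text
lipL [0.3604 0.2549 0.042 ] 1.6 mm
lipR [0.5948 0.1845 0.0462] 2.2 mm
armLtop [0.3634 0.2896 0.2286] 0.9 mm
armRtop [0.608  0.214  0.2382] 0.9 mm
wLo1 [0.5016 0.207  0.0671] 0.1 mm
wLo2 [0.5608 0.1883 0.0647] 1.9 mm
nLo1 [0.3958 0.2332 0.0723] 0.9 mm
nLo2 [0.4396 0.2206 0.0675] 2.9 mm
wUp1 [0.5262 0.3031 0.1184] 8.4 mm
nUp1 [0.4208 0.3314 0.1204] 9.0 mm
lip [0.3602 0.2526 0.0489] [0.5955 0.1842 0.0489] 0.2450329882587338 visor arms [0.3667 0.2794 0.235 ] [0.6062 0.2136 0.235 ] 0.24840432912093008
yaws [np.float64(73.78580862102412), np.float64(74.63601350743525)]
```

```bash
cat > m2.py <<'E'
from m import *
print('-----')
hsv=cv2.cvtColor(t['pixels'],cv2.COLOR_BGR2HSV)
grey=((hsv[...,1]<60)&(hsv[...,2]<200)).astype(np.uint8)*255
roi=np.zeros_like(grey);roi[140:330,215:340]=grey[140:330,215:340]
c=max(cv2.findContours(roi,cv2.RETR_EXTERNAL,cv2.CHAIN_APPROX_NONE)[0],key=cv2.contourArea)
box=cv2.boxPoints(cv2.minAreaRect(c));print(box)
W=np.array([onz(t,b,.07) for b in box]);print(W,'centre',W.mean(0),'sides',[np.linalg.norm(W[i]-W[i-1]) for i in range(4)])
print('edge angs',[np.degrees(np.arctan2(*(W[i]-W[i-1])[1::-1])) for i in range(4)])
b=onz(t,(279,186),.09);print('bottle',b)
yaw=np.radians(73.7);ux=np.array([np.cos(yaw),np.sin(yaw),0]);uy=np.array([-ux[1],ux[0],0]);z=np.array([0,0,1.])
a=np.radians(35);sl=np.cos(a)*ux+np.sin(a)*z;n=np.cos(a)*z-np.sin(a)*ux
lip=np.array([.4805,.229,.035])
for nm,h,pts in [('w',.038,[(433,310),(463,222),(288,175),(262,262)]),('n',.040,[(388,467),(410,400),(232,355),(212,425)])]:
    P=np.array([onplane(t,T(*p),lip+h*n,n) for p in pts])-lip
    q=np.c_[P@sl,P@uy]*1e3;print(nm,q.round(1).tolist(),q.mean(0))
st=R.from_quat([.144385826,.989521113,-.00081,-.000206])  # xyzw
for sg in(1,-1):
    Y=sg*uy;Z=-n;X=np.cross(Y,Z);Rt=R.from_matrix(np.c_[X,Y,Z]);print(sg,(Rt*st.inv()).as_rotvec(),Rt.as_quat(scalar_first=True))
E
python3 m2.py | sed -n '/-----/,$p'
```

```text
-----
[[231.2815 310.1172]
 [236.5758 161.8777]
 [323.1439 164.9695]
 [317.8497 313.2089]]
[[ 0.3772  0.0924  0.07  ]
 [ 0.7088  0.086   0.07  ]
 [ 0.7037 -0.1087  0.07  ]
 [ 0.3715 -0.0994  0.07  ]] centre [ 0.5403 -0.0074  0.07  ] sides [np.float64(0.1918524613911742), np.float64(0.33166073364011806), np.float64(0.19474156322643887), np.float64(0.3323211944814327)]
edge angs [np.float64(88.3129781456275), np.float64(-1.097064315807335), np.float64(-91.48765455383452), np.float64(178.4038435859209)]
bottle [ 0.6519 -0.0114  0.09  ]
w [[7.2, -26.6], [5.7, -89.2], [125.3, -84.9], [124.1, -27.3]] [ 65.5636 -56.9912]
n [[4.8, 82.4], [4.3, 35.5], [124.6, 34.3], [123.1, 80.0]] [64.1916 58.046 ]
1 [ 0.3252 -0.5941  1.5229] [ 0.2406 -0.572   0.7632  0.1803]
-1 [ 0.5946  0.3215 -1.5128] [-0.1803  0.7632  0.572   0.2406]
```

>>> send_rows(increments=[{"gripper": -1, "linear": [0.03, -0.04, 0.02], "delta_rot": [0, 0, -0.1]}, {"gripper": -1, "linear": [0.04, -0.08, 0.04], "delta_rot": [0, 0, -0.24]}, {"gripper": -1, "linear": [0.05, -0.13, 0.05], "delta_rot": [0, 0, -0.38]}, {"gripper": -1, "linear": [0.07, -0.17, 0.06], "delta_rot": [0, 0, -0.52]}, {"gripper": -1, "linear": [0.08, -0.21, 0.07], "delta_rot": [0, 0, -0.66]}, {"gripper": -1, "linear": [0.09, -0.25, 0.08], "delta_rot": [0, 0, -0.8]}, {"gripper": -1, "linear": [0.1, -0.29, 0.08], "delta_rot": [0, 0, -0.94]}, {"gripper": -1, "linear": [0.1, -0.33, 0.08], "delta_rot": [0, 0, -1.08]}], newtons=30)

```text
clock: 0.9
position: [0.265, 0.2195, 0.3114]
ee_rot: [0.001, 0.635, 0.773, 0.0]
contact_force: [0.0, -0.1, 0.4]
width: 0.0854
gripper_force: 0.0
```

```bash
cat > plan.py <<'E'
from h import *
from rig import get_state
np.set_printoptions(precision=4,suppress=True)
yaw=np.radians(73.7);ux=np.array([np.cos(yaw),np.sin(yaw),0]);uy=np.array([-ux[1],ux[0],0]);ez=np.array([0,0,1.])
a=np.radians(35);sl=np.cos(a)*ux+np.sin(a)*ez;n=np.cos(a)*ez-np.sin(a)*ux
lip=np.array([.4805,.229,.035])
def tray(s,y,h): return lip+(s*sl+y*uy+h*n)/1e3
RT=R.from_matrix(np.c_[np.cross(-uy,-n),-uy,-n])
def down(yawdeg): # tool down, tool y at yawdeg
    c,s_=np.cos(np.radians(yawdeg)),np.sin(np.radians(yawdeg));Y=np.array([c,s_,0]);return R.from_matrix(np.c_[np.cross(Y,-ez),Y,-ez])
def go(P,Rt):
    s=get_state();R0=R.from_quat(s['ee_rot'],scalar_first=True)
    print('t',s['clock'],'pos',s['position'],'q',s['qpos'],'w',s['width'],'F',s['contact_force'],'\n lin',P-s['position'],'rot',(Rt*R0.inv()).as_rotvec())
E
python3 -c "
from plan import *
go(tray(57,-57.5,150),RT)"
```

```text
t 0.9 pos [0.265  0.2195 0.3114] q [ 0.4895 -0.1274  1.7582 -0.0008  1.5098  0.2944] w 0.08535560957002113 F [ 0.0484 -0.122   0.429 ] 
 lin [ 0.2596 -0.0444 -0.1208] rot [ 0.6165 -0.0263 -0.4641]
```

>>> send_rows(increments=[{"gripper": -0.72, "linear": [0.03, -0.03, 0.0], "delta_rot": [0.09, -0.004, -0.07]}, {"gripper": -0.72, "linear": [0.06, -0.06, 0.0], "delta_rot": [0.18, -0.008, -0.14]}, {"gripper": -0.72, "linear": [0.09, -0.09, 0.0], "delta_rot": [0.27, -0.01, -0.21]}, {"gripper": -0.72, "linear": [0.13, -0.11, 0.0], "delta_rot": [0.37, -0.016, -0.28]}, {"gripper": -0.72, "linear": [0.17, -0.11, 0.0], "delta_rot": [0.47, -0.02, -0.35]}, {"gripper": -0.72, "linear": [0.21, -0.1, -0.02], "delta_rot": [0.57, -0.024, -0.43]}, {"gripper": -0.72, "linear": [0.25, -0.08, -0.05], "delta_rot": [0.6165, -0.0263, -0.4641]}, {"gripper": -0.72, "linear": [0.25, -0.08, -0.05], "delta_rot": [0.6165, -0.0263, -0.4641]}])

```text
clock: 1.7
position: [0.5153, 0.1401, 0.2564]
ee_rot: [-0.183, 0.763, 0.572, 0.239]
contact_force: [-0.6, 1.1, -0.1]
width: 0.0736
gripper_force: 0.0
```

```bash
python3 -c "
from plan import *
go(tray(57,-57.5,110),RT)
go(tray(57,-57.5,60),RT)
go(tray(57,-57.5,4),RT)"
```

```text
t 1.7 pos [0.5153 0.1401 0.2564] q [-0.2832  0.1358  1.7975  0.6419  1.2813 -0.211 ] w 0.0736308032001869 F [-0.5597  1.0845 -0.142 ] 
 lin [ 0.0158  0.057  -0.0986] rot [-0.002  -0.0057 -0.002 ]
t 1.7 pos [0.5153 0.1401 0.2564] q [-0.2832  0.1358  1.7975  0.6419  1.2813 -0.211 ] w 0.0736308032001869 F [-0.5597  1.0845 -0.142 ] 
 lin [ 0.0238  0.0845 -0.1395] rot [-0.002  -0.0057 -0.002 ]
t 1.7 pos [0.5153 0.1401 0.2564] q [-0.2832  0.1358  1.7975  0.6419  1.2813 -0.211 ] w 0.0736308032001869 F [-0.5597  1.0845 -0.142 ] 
 lin [ 0.0328  0.1153 -0.1854] rot [-0.002  -0.0057 -0.002 ]
```

Reachable. I'll move to 60 mm above the floor (about 20 mm above the carton top) and look.

>>> send_rows(increments=[{"gripper": -0.72, "linear": [0.008, 0.028, -0.049], "delta_rot": [0, 0, 0]}, {"gripper": -0.72, "linear": [0.016, 0.057, -0.0986], "delta_rot": [-0.002, -0.0057, -0.002]}, {"gripper": -0.72, "linear": [0.02, 0.071, -0.119], "delta_rot": [-0.002, -0.0057, -0.002]}, {"gripper": -0.72, "linear": [0.0238, 0.0845, -0.1395], "delta_rot": [-0.002, -0.0057, -0.002]}, {"gripper": -0.72, "linear": [0.0238, 0.0845, -0.1395], "delta_rot": [-0.002, -0.0057, -0.002]}])

```text
clock: 2.2
position: [0.5354, 0.2273, 0.1194]
ee_rot: [-0.18, 0.761, 0.575, 0.24]
contact_force: [-0.4, -0.1, 0.3]
width: 0.0733
gripper_force: 0.0
```

```bash
python3 - <<'E'
from plan import *
from rig import optics
o=[]
for n,(x,y,w,h) in {'side':(290,100,160,130),'top':(90,170,160,130)}.items():
    c=optics.get_image(n); np.savez(n+'1.npz',**c); im=cv2.resize(c['pixels'][y:y+h,x:x+w],None,fx=2.5*2,fy=5); o.append(im)
cv2.imwrite('pics/g1.png',cv2.resize(np.vstack(o),(520,845))[:, :]) if 0 else cv2.imwrite('pics/g1.png',cv2.resize(np.hstack(o),(800,325),interpolation=cv2.INTER_AREA))
go(tray(57,-57.5,4),RT)
E
```

```text
t 2.3 pos [0.5379 0.2259 0.1224] q [-0.092   0.3051  1.9624  0.7918  0.9112 -0.3282] w 0.07369079095982616 F [ 0.5753  0.5349 -0.1418] 
 lin [ 0.0103  0.0296 -0.0514] rot [ 0.0022  0.0082 -0.005 ]
```

View pics/g1.png

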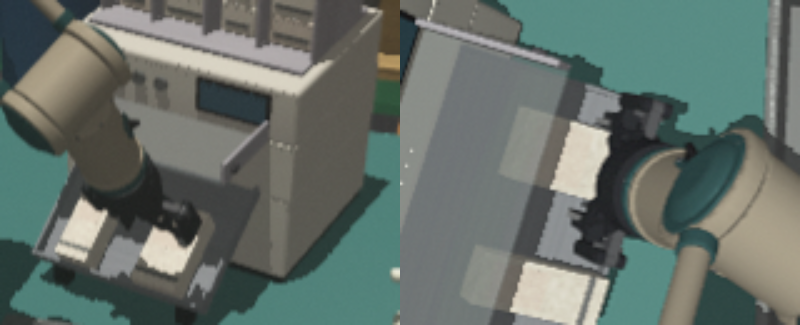

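Both views show the fingers straddling the wide carton: side fingertip near (185,235), top fingers near (640,115) and (595,245). I'll open slightly more and descend.

>>> send_rows(increments=[{"gripper": -0.87, "linear": [0.001, 0.003, -0.005], "delta_rot": [0.002, 0.008, -0.005]}, {"gripper": -0.87, "linear": [0.003, 0.01, -0.017], "delta_rot": [0.002, 0.008, -0.005]}, {"gripper": -0.87, "linear": [0.005, 0.015, -0.026], "delta_rot": [0.002, 0.008, -0.005]}, {"gripper": -0.87, "linear": [0.007, 0.02, -0.035], "delta_rot": [0.002, 0.008, -0.005]}, {"gripper": -0.87, "linear": [0.009, 0.026, -0.045], "delta_rot": [0.002, 0.008, -0.005]}, {"gripper": -0.87, "linear": [0.0103, 0.0296, -0.0514], "delta_rot": [0.002, 0.008, -0.005]}, {"gripper": -0.87, "linear": [0.0103, 0.0296, -0.0514], "delta_rot": [0.002, 0.008, -0.005]}])

```text
clock: 3.0
position: [0.5477, 0.2557, 0.069]
ee_rot: [-0.181, 0.764, 0.571, 0.24]
contact_force: [0.3, 0.9, -0.1]
width: 0.0795
gripper_force: 0.0
```

```bash
python3 -c "
from plan import *
go(tray(57,-57.5,4),RT)"
```

```text
t 3.0 pos [0.5477 0.2557 0.069 ] q [-0.0291  0.3993  1.9919  0.8847  0.7993 -0.396 ] w 0.07946090719875194 F [ 0.2749  0.8946 -0.1482] 
 lin [ 0.0005 -0.0003  0.002 ] rot [ 0.0002 -0.0025  0.0008]
```

>>> send_rows(increments=[{"gripper": 0, "linear": [0, 0, 0.002], "delta_rot": [0, 0, 0]}, {"gripper": 0, "linear": [0, 0, 0.002], "delta_rot": [0, 0, 0]}, {"gripper": 0, "linear": [0, 0, 0.002], "delta_rot": [0, 0, 0]}, {"gripper": 0, "linear": [0, 0, 0.002], "delta_rot": [0, 0, 0]}, {"gripper": 0, "linear": [0, 0, 0.002], "delta_rot": [0, 0, 0]}, {"gripper": 0, "linear": [0, 0, 0.002], "delta_rot": [0, 0, 0]}], newtons=35)

```text
clock: 3.6
position: [0.5488, 0.2551, 0.0729]
ee_rot: [-0.18, 0.764, 0.571, 0.241]
contact_force: [-0.2, 0.1, 2.3]
width: 0.0618
gripper_force: 38.9
```

```bash
python3 -c "
from plan import *
go(tray(57,-57.5,54),RT)
go(tray(57,-57.5,54)-.13*ux+.03*ez,RT)"
```

```text
t 3.6 pos [0.5488 0.2551 0.0729] q [-0.0304  0.3935  1.9886  0.8807  0.8031 -0.3902] w 0.06176400957822257 F [-0.1875  0.0674  2.3423] 
 lin [-0.0087 -0.0271  0.0391] rot [0.0001 0.001  0.0018]
t 3.6 pos [0.5488 0.2551 0.0729] q [-0.0304  0.3935  1.9886  0.8807  0.8031 -0.3902] w 0.06176400957822257 F [-0.1875  0.0674  2.3423] 
 lin [-0.0452 -0.1519  0.0691] rot [0.0001 0.001  0.0018]
```

Gripped: width 61.8 mm and 39 N, matching the wide carton. Next I'll lift square to the floor, then draw it out.

>>> send_rows(increments=[{"gripper": 0.1, "linear": [-0.002, -0.005, 0.008], "delta_rot": [0, 0, 0]}, {"gripper": 0.1, "linear": [-0.005, -0.016, 0.023], "delta_rot": [0, 0, 0]}, {"gripper": 0.1, "linear": [-0.009, -0.027, 0.039], "delta_rot": [0, 0, 0]}, {"gripper": 0.1, "linear": [-0.015, -0.05, 0.044], "delta_rot": [0, 0, 0]}, {"gripper": 0.1, "linear": [-0.024, -0.08, 0.052], "delta_rot": [0, 0, 0]}, {"gripper": 0.1, "linear": [-0.033, -0.11, 0.059], "delta_rot": [0, 0, 0]}, {"gripper": 0.1, "linear": [-0.041, -0.137, 0.065], "delta_rot": [0, 0, 0]}, {"gripper": 0.1, "linear": [-0.045, -0.152, 0.069], "delta_rot": [0, 0, 0]}])

```text
clock: 4.4
position: [0.5028, 0.1009, 0.1418]
ee_rot: [-0.179, 0.764, 0.571, 0.24]
contact_force: [0.3, -0.7, -0.7]
width: 0.0611
gripper_force: 39.1
```

```bash
cat >> plan.py <<'E'
ty=np.radians(-1.4);TC=np.array([.5403,-.0074,0]);tx=np.array([np.cos(ty),np.sin(ty),0]);tyv=np.array([-tx[1],tx[0],0])
def tote(x,y,z): return TC+(x*tx+y*tyv)/1e3+ez*z/1e3
RD=down(-1.4)
E
python3 -c "
from plan import *
go(tote(15,2,140),RD)"
```

```text
t 4.4 pos [0.5028 0.1009 0.1418] q [-0.373   0.2471  1.9859  0.7001  1.0857 -0.4784] w 0.0610948585243939 F [ 0.3225 -0.6513 -0.7301] 
 lin [ 0.0526 -0.1066 -0.0018] rot [-0.6032  0.0956  0.2547]
```

>>> send_rows(increments=[{"gripper": 0.1, "linear": [0.0, -0.01, 0.02], "delta_rot": [-0.06, 0.01, 0.025]}, {"gripper": 0.1, "linear": [0.01, -0.03, 0.04], "delta_rot": [-0.15, 0.024, 0.064]}, {"gripper": 0.1, "linear": [0.02, -0.05, 0.05], "delta_rot": [-0.25, 0.04, 0.105]}, {"gripper": 0.1, "linear": [0.03, -0.075, 0.04], "delta_rot": [-0.35, 0.055, 0.147]}, {"gripper": 0.1, "linear": [0.045, -0.095, 0.02], "delta_rot": [-0.45, 0.071, 0.19]}, {"gripper": 0.1, "linear": [0.0526, -0.1066, 0.0], "delta_rot": [-0.55, 0.087, 0.232]}, {"gripper": 0.1, "linear": [0.0526, -0.1066, -0.01], "delta_rot": [-0.6032, 0.0956, 0.2547]}, {"gripper": 0.1, "linear": [0.0526, -0.1066, -0.01], "delta_rot": [-0.6032, 0.0956, 0.2547]}])

```text
clock: 5.2
position: [0.5546, -0.0024, 0.1299]
ee_rot: [-0.003, 0.715, 0.699, -0.001]
contact_force: [-0.5, 0.6, -0.7]
width: 0.0616
gripper_force: 39.1
```

```bash
python3 - <<'E'
from plan import *
from rig import optics
o=[]
for n,(x,y,w,h) in {'side':(260,150,160,160),'top':(215,140,160,160)}.items():
    c=optics.get_image(n); np.savez(n+'2.npz',**c); o.append(cv2.resize(c['pixels'][y:y+h,x:x+w],(400,400)))
cv2.imwrite('pics/g2.png',np.hstack(o))
go(tote(15,2,12),RD)
E
```

```text
t 5.3 pos [ 0.5555 -0.0034  0.1315] q [-0.1326  0.3222  1.7001  0.0022  1.1217 -0.11  ] w 0.06153683903094171 F [-1.0241  0.0457 -0.3504] 
 lin [-0.0002 -0.0024 -0.1195] rot [-0.0023 -0.0021 -0.0009]
```

View pics/g2.png

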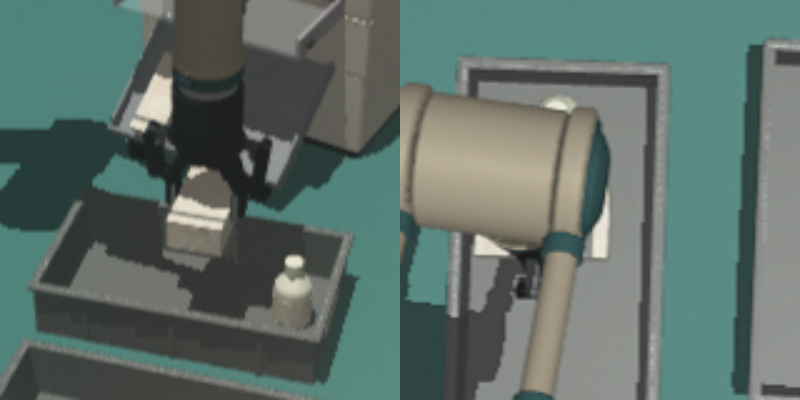

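The carton is held level above the tote, and the bottle at (292,290) in the crop is well clear. I'll check the carton's ends in the top view (columns about 245 and 298, row 243).

```bash
python3 -c "
from plan import *
t=load('top2')
for px in((245,242.6),(298.3,242.8)):
  p=onz(t,px,.165)-TC; print(p@tx,p@tyv)
p=onz(t,(279,186),.09)-TC;print(p@tx,p@tyv)
s=load('side2');f=lambda x,y:(260+x/2.5,150+y/2.5)
print(tri(s,f(165,252),t,(298.3,242.8)),tri(s,f(165,215),t,(298.3,242.8)),onz(s,f(165,252),.13),onz(s,f(232,257),.13))"
```

```text
-0.01969746784808139 0.05821433516439662
-0.01656526229040368 -0.051176259328755414
0.11162653667225374 -0.0012862193044489234
(array([ 0.5227, -0.057 ,  0.1132]), np.float64(0.005463514003901794)) (array([ 0.5218, -0.0584,  0.1648]), np.float64(0.0015348135267291728)) [ 0.5258 -0.0781  0.13  ] [ 0.5974 -0.0688  0.13  ]
```

The carton is centred at tote y ≈ +3 mm and x ≈ +13 mm, with its bottom about 4–5 mm below the TCP. I'll lower it.

>>> send_rows(increments=[{"gripper": 0.1, "linear": [0, -0.002, -0.02], "delta_rot": [-0.002, -0.002, 0]}, {"gripper": 0.1, "linear": [0, -0.002, -0.05], "delta_rot": [-0.002, -0.002, 0]}, {"gripper": 0.1, "linear": [0, -0.002, -0.08], "delta_rot": [-0.002, -0.002, 0]}, {"gripper": 0.1, "linear": [0, -0.002, -0.1], "delta_rot": [-0.002, -0.002, 0]}, {"gripper": 0.1, "linear": [0, -0.002, -0.11], "delta_rot": [-0.002, -0.002, 0]}, {"gripper": 0.1, "linear": [0, -0.002, -0.115], "delta_rot": [-0.002, -0.002, 0]}, {"gripper": 0.1, "linear": [0, -0.002, -0.117], "delta_rot": [-0.002, -0.002, 0]}, {"gripper": 0.1, "linear": [0, -0.002, -0.117], "delta_rot": [-0.002, -0.002, 0]}])

```text
clock: 6.1
position: [0.5568, -0.0057, 0.0153]
ee_rot: [0.001, 0.715, 0.699, 0.001]
contact_force: [0.4, 0.3, -1.3]
width: 0.0615
gripper_force: 39.1
```

>>> send_rows(increments=[{"gripper": 0.1, "linear": [0, 0, -0.0015], "delta_rot": [0, 0, 0]}, {"gripper": 0.1, "linear": [0, 0, -0.003], "delta_rot": [0, 0, 0]}, {"gripper": 0.1, "linear": [0, 0, -0.003], "delta_rot": [0, 0, 0]}])

```text
clock: 6.4
position: [0.5569, -0.0056, 0.0133]
ee_rot: [0.001, 0.715, 0.699, 0.001]
contact_force: [-1.7, 0.2, 9.1]
width: 0.0611
gripper_force: 40.1
```

Contact at 9 N, so the carton is on the tote floor. I'll release and rise.

>>> send_rows(increments=[{"gripper": -0.2, "linear": [0, 0, 0], "delta_rot": [0, 0, 0]}, {"gripper": -0.6, "linear": [0, 0, 0], "delta_rot": [0, 0, 0]}, {"gripper": -0.75, "linear": [0, 0, 0], "delta_rot": [0, 0, 0]}, {"gripper": -0.75, "linear": [0, 0, 0], "delta_rot": [0, 0, 0]}, {"gripper": -0.75, "linear": [0, 0, 0.02], "delta_rot": [0, 0, 0]}, {"gripper": -0.75, "linear": [0, 0, 0.06], "delta_rot": [0, 0, 0]}, {"gripper": -0.75, "linear": [0, 0, 0.11], "delta_rot": [0, 0, 0]}, {"gripper": -0.75, "linear": [0, 0, 0.16], "delta_rot": [0, 0, 0]}])

```text
clock: 7.2
position: [0.5554, -0.0053, 0.1725]
ee_rot: [-0.0, 0.715, 0.699, -0.0]
contact_force: [1.4, 0.7, -0.2]
width: 0.0745
gripper_force: 0.0
```

```bash
python3 -c "
from plan import *
go(tray(57,58.5,160),RT)
go(tray(57,58.5,110),RT)"
```

```text
t 7.2 pos [ 0.5554 -0.0053  0.1725] q [-0.1347  0.2866  1.6413 -0.0003  1.2146 -0.1112] w 0.07449462101481245 F [ 1.3803  0.6591 -0.1998] 
 lin [-0.1437  0.2075  0.0262] rot [ 0.6053 -0.0949 -0.2532]
t 7.2 pos [ 0.5554 -0.0053  0.1725] q [-0.1347  0.2866  1.6413 -0.0003  1.2146 -0.1112] w 0.07449462101481245 F [ 1.3803  0.6591 -0.1998] 
 lin [-0.1357  0.235  -0.0147] rot [ 0.6053 -0.0949 -0.2532]
```

>>> send_rows(increments=[{"gripper": -0.55, "linear": [-0.01, 0.0, 0.03], "delta_rot": [0.06, -0.009, -0.025]}, {"gripper": -0.55, "linear": [-0.04, 0.02, 0.06], "delta_rot": [0.15, -0.023, -0.062]}, {"gripper": -0.55, "linear": [-0.07, 0.05, 0.08], "delta_rot": [0.25, -0.039, -0.105]}, {"gripper": -0.55, "linear": [-0.1, 0.085, 0.09], "delta_rot": [0.36, -0.056, -0.15]}, {"gripper": -0.55, "linear": [-0.13, 0.12, 0.09], "delta_rot": [0.48, -0.075, -0.2]}, {"gripper": -0.55, "linear": [-0.148, 0.16, 0.08], "delta_rot": [0.6053, -0.0949, -0.2532]}, {"gripper": -0.55, "linear": [-0.148, 0.19, 0.05], "delta_rot": [0.6053, -0.0949, -0.2532]}, {"gripper": -0.55, "linear": [-0.1437, 0.2075, 0.0262], "delta_rot": [0.6053, -0.0949, -0.2532]}])

```text
clock: 8.0
position: [0.4102, 0.2027, 0.1965]
ee_rot: [-0.18, 0.764, 0.571, 0.241]
contact_force: [0.9, 0.0, 0.6]
width: 0.0656
gripper_force: 0.0
```

```bash
python3 -c "
from plan import *
go(tray(57,58.5,60),RT)
go(tray(57,58.5,5),RT)"
```

```text
t 8.0 pos [0.4102 0.2027 0.1965] q [-0.1924  0.0256  2.0938  0.705   1.077  -0.268 ] w 0.06563697657195976 F [0.942  0.0064 0.5631] 
 lin [ 0.0176  0.0545 -0.0796] rot [0.0006 0.0005 0.0026]
t 8.0 pos [0.4102 0.2027 0.1965] q [-0.1924  0.0256  2.0938  0.705   1.077  -0.268 ] w 0.06563697657195976 F [0.942  0.0064 0.5631] 
 lin [ 0.0264  0.0848 -0.1247] rot [0.0006 0.0005 0.0026]
```

>>> send_rows(increments=[{"gripper": -0.55, "linear": [0.004, 0.014, -0.02], "delta_rot": [0, 0, 0.002]}, {"gripper": -0.55, "linear": [0.01, 0.03, -0.045], "delta_rot": [0, 0, 0.002]}, {"gripper": -0.55, "linear": [0.015, 0.046, -0.068], "delta_rot": [0, 0, 0.002]}, {"gripper": -0.55, "linear": [0.0176, 0.0545, -0.0796], "delta_rot": [0, 0, 0.002]}, {"gripper": -0.55, "linear": [0.0176, 0.0545, -0.0796], "delta_rot": [0, 0, 0.002]}])

```text
clock: 8.5
position: [0.4285, 0.2573, 0.1163]
ee_rot: [-0.181, 0.763, 0.573, 0.239]
contact_force: [-0.5, -0.0, 0.1]
width: 0.0661
gripper_force: 0.0
```

```bash
python3 - <<'E'
from plan import *
from rig import optics
o=[]
for n,(x,y,w,h) in {'side':(260,120,160,180),'top':(110,150,220,165)}.items():
    c=optics.get_image(n); np.savez(n+'3.npz',**c); o.append(cv2.resize(c['pixels'][y:y+h,x:x+w],(int(w*400/h),400),interpolation=cv2.INTER_CUBIC))
im=np.hstack(o); print(im.shape); im=cv2.resize(im,(800,int(im.shape[0]*800/im.shape[1]))) if im.shape[1]>800 else im
cv2.imwrite('pics/g3.png',im); print(im.shape)
go(tray(57,58.5,5),RT)
E
```

```text
(400, 888, 3)
(360, 800, 3)
t 8.6 pos [0.4298 0.2566 0.118 ] q [-0.0361  0.18    2.1728  0.8562  0.8266 -0.3647] w 0.06584862954394384 F [ 0.806  -0.6299  0.8896] 
 lin [ 0.0068  0.0309 -0.0463] rot [ 0.0007  0.0009 -0.0016]
```

View pics/g3.png

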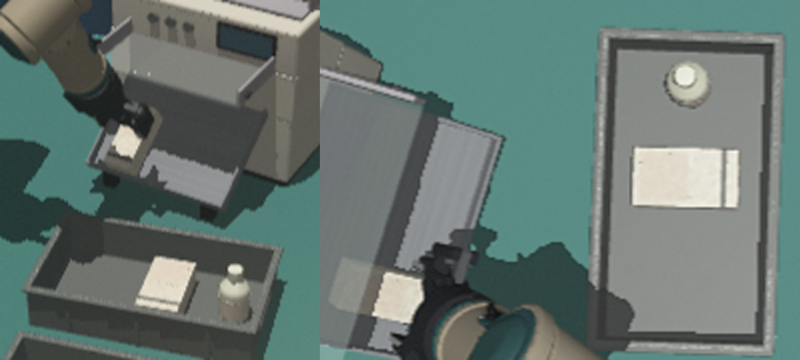

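The wide carton lies flat in the tote, label up, at about (685,178) in the top crop, and the bottle is standing. The fingers straddle the narrow carton. Next I'll descend and grip.

>>> send_rows(increments=[{"gripper": -0.55, "linear": [0.001, 0.005, -0.007], "delta_rot": [0, 0, 0]}, {"gripper": -0.55, "linear": [0.002, 0.012, -0.017], "delta_rot": [0, 0, 0]}, {"gripper": -0.55, "linear": [0.004, 0.019, -0.028], "delta_rot": [0, 0, 0]}, {"gripper": -0.55, "linear": [0.006, 0.026, -0.039], "delta_rot": [0, 0, 0]}, {"gripper": -0.55, "linear": [0.007, 0.03, -0.045], "delta_rot": [0, 0, 0]}, {"gripper": -0.55, "linear": [0.007, 0.031, -0.046], "delta_rot": [0, 0, 0]}, {"gripper": -0.55, "linear": [0.007, 0.031, -0.046], "delta_rot": [0, 0, 0]}])

```text
clock: 9.3
position: [0.4368, 0.2876, 0.0719]
ee_rot: [-0.18, 0.763, 0.573, 0.241]
contact_force: [-0.2, 0.1, -0.0]
width: 0.0658
gripper_force: 0.0
```

>>> send_rows(increments=[{"gripper": 0.4, "linear": [0, 0, 0.001], "delta_rot": [0, 0, 0]}, {"gripper": 0.4, "linear": [0, 0, 0.001], "delta_rot": [0, 0, 0]}, {"gripper": 0.4, "linear": [0, 0, 0.001], "delta_rot": [0, 0, 0]}, {"gripper": 0.4, "linear": [0, 0, 0.001], "delta_rot": [0, 0, 0]}, {"gripper": 0.4, "linear": [0, 0, 0.001], "delta_rot": [0, 0, 0]}, {"gripper": 0.4, "linear": [0, 0, 0.001], "delta_rot": [0, 0, 0]}])

```text
clock: 9.9
position: [0.4371, 0.2875, 0.0737]
ee_rot: [-0.18, 0.763, 0.573, 0.241]
contact_force: [-2.6, -2.8, 5.7]
width: 0.0452
gripper_force: 36.3
```

```bash
python3 -c "
from plan import *
go(tray(57,58.5,55),RT)
go(tray(57,58.5,55)-.13*ux+.03*ez,RT)"
```

```text
t 9.9 pos [0.4371 0.2875 0.0737] q [ 0.0458  0.277   2.2077  0.9956  0.7032 -0.4712] w 0.04523308284666207 F [-2.5518 -2.8177  5.7267] 
 lin [-0.0085 -0.0275  0.0391] rot [ 0.0002  0.0022 -0.001 ]
t 9.9 pos [0.4371 0.2875 0.0737] q [ 0.0458  0.277   2.2077  0.9956  0.7032 -0.4712] w 0.04523308284666207 F [-2.5518 -2.8177  5.7267] 
 lin [-0.0449 -0.1523  0.0691] rot [ 0.0002  0.0022 -0.001 ]
```

>>> send_rows(increments=[{"gripper": 0.4, "linear": [-0.002, -0.005, 0.008], "delta_rot": [0, 0, 0]}, {"gripper": 0.4, "linear": [-0.005, -0.016, 0.023], "delta_rot": [0, 0, 0]}, {"gripper": 0.4, "linear": [-0.009, -0.027, 0.039], "delta_rot": [0, 0, 0]}, {"gripper": 0.4, "linear": [-0.015, -0.05, 0.044], "delta_rot": [0, 0, 0]}, {"gripper": 0.4, "linear": [-0.024, -0.08, 0.052], "delta_rot": [0, 0, 0]}, {"gripper": 0.4, "linear": [-0.033, -0.11, 0.059], "delta_rot": [0, 0, 0]}, {"gripper": 0.4, "linear": [-0.041, -0.137, 0.065], "delta_rot": [0, 0, 0]}, {"gripper": 0.4, "linear": [-0.045, -0.152, 0.069], "delta_rot": [0, 0, 0]}])

```text
clock: 10.7
position: [0.3915, 0.1333, 0.1423]
ee_rot: [-0.179, 0.764, 0.572, 0.241]
contact_force: [-0.1, -0.5, -1.9]
width: 0.0452
gripper_force: 36.9
```

```bash
python3 -c "
from plan import *
go(tote(-85,2,130),RD)"
```

```text
t 10.7 pos [0.3915 0.1333 0.1423] q [-0.4038  0.0864  2.2032  0.7102  1.0574 -0.5433] w 0.04524101427227255 F [-0.0881 -0.5486 -1.8621] 
 lin [ 0.0639 -0.1366 -0.0123] rot [-0.6025  0.0966  0.2522]
```

>>> send_rows(increments=[{"gripper": 0.4, "linear": [0.0, -0.01, 0.025], "delta_rot": [-0.06, 0.01, 0.025]}, {"gripper": 0.4, "linear": [0.01, -0.035, 0.05], "delta_rot": [-0.15, 0.024, 0.064]}, {"gripper": 0.4, "linear": [0.022, -0.065, 0.06], "delta_rot": [-0.25, 0.04, 0.105]}, {"gripper": 0.4, "linear": [0.036, -0.095, 0.05], "delta_rot": [-0.35, 0.055, 0.147]}, {"gripper": 0.4, "linear": [0.05, -0.12, 0.03], "delta_rot": [-0.45, 0.071, 0.19]}, {"gripper": 0.4, "linear": [0.06, -0.134, 0.005], "delta_rot": [-0.55, 0.088, 0.23]}, {"gripper": 0.4, "linear": [0.0639, -0.1366, -0.012], "delta_rot": [-0.6025, 0.0966, 0.2522]}, {"gripper": 0.4, "linear": [0.0639, -0.1366, -0.012], "delta_rot": [-0.6025, 0.0966, 0.2522]}])

```text
clock: 11.5
position: [0.4544, -0.0003, 0.1282]
ee_rot: [-0.003, 0.715, 0.699, -0.002]
contact_force: [-1.3, 0.4, -1.4]
width: 0.0456
gripper_force: 36.8
```

```bash
python3 - <<'E'
from plan import *
from rig import optics
o=[]
for n,(x,y,w,h) in {'side':(260,150,160,160),'top':(215,150,170,170)}.items():
    c=optics.get_image(n); np.savez(n+'4.npz',**c); o.append(cv2.resize(c['pixels'][y:y+h,x:x+w],(400,400)))
cv2.imwrite('pics/g4.png',np.hstack(o))
go(tote(-85,2,15),RD)
E
```

```text
t 11.6 pos [ 0.4552 -0.0009  0.1301] q [-0.157   0.1841  1.9054  0.0028  1.0556 -0.1348] w 0.04585085142137901 F [-0.0745  0.6257 -1.3458] 
 lin [ 0.0002 -0.0024 -0.1151] rot [-0.003  -0.0032 -0.0008]
```

View pics/g4.png

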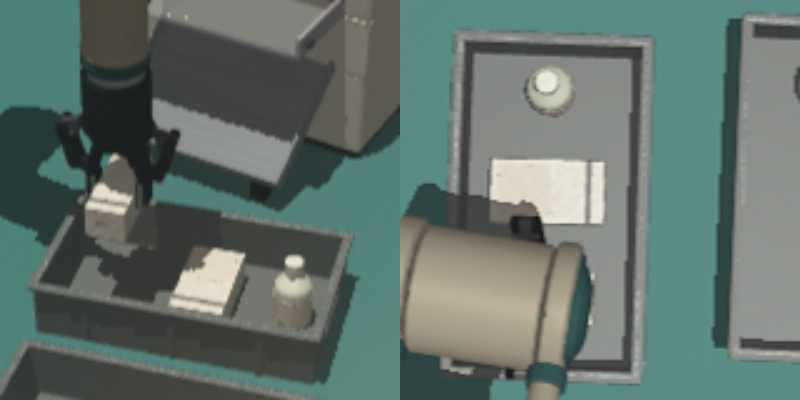

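The narrow carton is held level over the tote's free end. The wide carton and the bottle are unmoved. I'll check the gap from the finger to the wide carton.

```bash
python3 -c "
from plan import *
t=load('top4');f=lambda x,y:(215+x*170/400,150+y*170/400)
for px,z in((f(490,222),.043),(f(604,223),.043),(f(490,158),.043),(f(526,215),.15),(f(526,215),.2),(f(592-400,325),.165),(f(592-400,272),.165)):
  if px[0]>385: px=(px[0]-170,px[1])
  p=onz(t,px,z)-TC; print(p@tx,p@tyv)
"
```

```text
-0.016883462575941963 0.05623562816690794
-0.014282651738787512 -0.05420842397087211
0.045375975526589715 0.058657831446454006
-0.014794108899380768 0.011453531633640835
-0.017520322709521023 0.006685926364145335
-0.10958742014983167 -0.05090182621107326
-0.06352194721311387 -0.049304954154058896
```

The narrow carton spans tote x -110 to -64 mm, and the wide carton's edge is at -16 mm, so there's a clear gap. I'll lower it.

>>> send_rows(increments=[{"gripper": 0.4, "linear": [0, -0.002, -0.02], "delta_rot": [-0.003, -0.003, 0]}, {"gripper": 0.4, "linear": [0, -0.002, -0.05], "delta_rot": [-0.003, -0.003, 0]}, {"gripper": 0.4, "linear": [0, -0.002, -0.08], "delta_rot": [-0.003, -0.003, 0]}, {"gripper": 0.4, "linear": [0, -0.002, -0.098], "delta_rot": [-0.003, -0.003, 0]}, {"gripper": 0.4, "linear": [0, -0.002, -0.108], "delta_rot": [-0.003, -0.003, 0]}, {"gripper": 0.4, "linear": [0, -0.002, -0.113], "delta_rot": [-0.003, -0.003, 0]}, {"gripper": 0.4, "linear": [0, -0.002, -0.114], "delta_rot": [-0.003, -0.003, 0]}, {"gripper": 0.4, "linear": [0, -0.002, -0.114], "delta_rot": [-0.003, -0.003, 0]}])

```text
clock: 12.4
position: [0.4566, -0.0033, 0.0168]
ee_rot: [0.001, 0.716, 0.699, 0.001]
contact_force: [-0.2, -0.3, -1.7]
width: 0.0456
gripper_force: 36.8
```

>>> send_rows(increments=[{"gripper": 0.4, "linear": [0, 0, -0.0015], "delta_rot": [0, 0, 0]}, {"gripper": 0.4, "linear": [0, 0, -0.003], "delta_rot": [0, 0, 0]}, {"gripper": 0.4, "linear": [0, 0, -0.003], "delta_rot": [0, 0, 0]}])

```text
clock: 12.7
position: [0.4565, -0.0031, 0.0139]
ee_rot: [0.001, 0.715, 0.699, 0.001]
contact_force: [-0.3, -0.4, 4.5]
width: 0.0459
gripper_force: 37.6
```

Light contact. I'll press down 1 mm more, then open and rise.

>>> send_rows(increments=[{"gripper": 0.4, "linear": [0, 0, -0.001], "delta_rot": [0, 0, 0]}, {"gripper": 0.1, "linear": [0, 0, -0.001], "delta_rot": [0, 0, 0]}, {"gripper": -0.2, "linear": [0, 0, -0.001], "delta_rot": [0, 0, 0]}, {"gripper": -0.45, "linear": [0, 0, -0.001], "delta_rot": [0, 0, 0]}, {"gripper": -0.45, "linear": [0, 0, -0.001], "delta_rot": [0, 0, 0]}, {"gripper": -0.45, "linear": [0, 0, 0.02], "delta_rot": [0, 0, 0]}, {"gripper": -0.45, "linear": [0, 0, 0.06], "delta_rot": [0, 0, 0]}, {"gripper": -0.45, "linear": [0, 0, 0.11], "delta_rot": [0, 0, 0]}])

```text
clock: 13.5
position: [0.4541, -0.0028, 0.1226]
ee_rot: [-0.002, 0.715, 0.699, -0.002]
contact_force: [0.5, -0.2, -0.6]
width: 0.0618
gripper_force: 0.0
```

>>> send_rows(increments=[{"gripper": -0.45, "linear": [0, 0, 0.05], "delta_rot": [0, 0, 0]}, {"gripper": -0.45, "linear": [-0.03, 0, 0.1], "delta_rot": [0, 0, 0]}, {"gripper": -0.45, "linear": [-0.07, 0, 0.13], "delta_rot": [0, 0, 0]}, {"gripper": -0.45, "linear": [-0.1, 0, 0.16], "delta_rot": [0, 0, 0]}, {"gripper": -0.45, "linear": [-0.12, 0, 0.18], "delta_rot": [0, 0, 0]}, {"gripper": -0.45, "linear": [-0.12, 0, 0.18], "delta_rot": [0, 0, 0]}, {"gripper": -0.45, "linear": [-0.12, 0, 0.18], "delta_rot": [0, 0, 0]}])

```text
clock: 14.2
position: [0.3361, -0.0031, 0.303]
ee_rot: [0.001, 0.715, 0.699, 0.001]
contact_force: [0.9, -0.7, -0.4]
width: 0.0618
gripper_force: 0.0
```

```bash
python3 - <<'E'
from plan import *
from rig import optics
o=[]
for n,(x,y,w,h) in {'side':(230,150,200,200),'top':(215,140,310,310)}.items():
    c=optics.get_image(n); o.append(cv2.resize(c['pixels'][y:y+h,x:x+w],(400,400)))
cv2.imwrite('pics/g5.png',np.hstack(o)); s=get_state(); print(s['clock'],s['position'],s['qd'].round(4),s['contact_force'])
E
```

```text
14.3 [ 0.3361 -0.003   0.3018] [ 0.0022  0.015   0.0007 -0.0014  0.0065 -0.0012] [-0.6702 -0.6045 -0.2387]
```

View pics/g5.png

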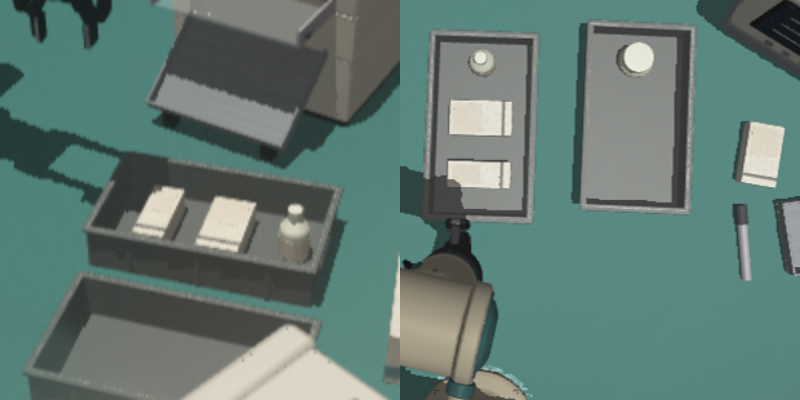

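Both cartons lie flat and apart in the bottle's tote, label up (top crop (480,118) and (478,173)). The bottle, jar, spare carton and torch are undisturbed, and the robot is clear.

```bash
python3 -c "
from rig import sign_off
print(sign_off())"
```

```text
the job is handed in; nothing more can be done
None
```

Both cartons are lying flat, label up and side by side on the floor of the bottle's tote, nothing else was disturbed, and the job was handed in at about 14 s on the robot's clock.

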